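Latch the flow-cell carriage against its seal

ROBOT

A 6-joint arm with a two-finger parallel gripper is mounted at the origin on the work surface. World frame = base frame: x ahead of the robot, y to its left, z up, the work surface at z = 0. Lengths are in m, angles in rad, forces in N, time in s.
With the tool pointing down it reaches from about 0.25 to 0.725 m from the base axis. Payload 4 kg.
Tool frame: the origin (TCP) lies midway between the tips of the shut fingers; the grasp point (between the pads) lies 19 mm behind it; z points along the fingers, y is the direction in which the jaws open and shut (so a half turn about z gives the same grasp; the last joint's range is limited). The gripper opens to 85 mm and grips with 20 to 120 N. Pads are 22 mm wide; open, the fingers measure 114 mm over their backs; the gripper's body (76 mm by 85 mm) begins 54 mm behind the grasp point. The pads swing forward as they close: fully open they stand 13 mm farther back than shut.
Start: joints at [1.24, 0.241, 0.005, 1.335, 0, 1.571], TCP at [0.162, 0.473, 0.231] pointing down, gripper open.
Joint ranges: [-2.72, 2.72], [-1.05, 1.87], [-1.09, 1.28], [-1.99, 2.15], [-1.42, 1.44], [-3.14, 3.14]. Speed limits (rad/s): [2.79, 2.79, 3.14, 3.14, 3.14, 3.14].

INTERFACE

Orientations are given as a unit quaternion [x, y, z, w].
In Python, from workcell import monitor, cams, order gives the robot as it stands.
- The arm moves only by the tool send_rows, never from a script. Its argument "moves" is a list of rows, each a list of 4 numbers: the shift along the tool's x, y, z as a fraction of full scale, then the turn about the tool's z as a fraction of full scale. A call has 1 to 20 rows; each row shifts and turns the commanded pose from where the row before left it, along the tool's axes as they then stand; what a row does not reach is not made up. Full scale, the value 1, is 100 cm for a shift and 0.1 rad for a turn. A row lasts 1/10 s, in which the tool goes at most 50 mm and 8.59 degrees, less where a joint would pass 70% of its speed; a pose out of reach is approached as far as the arm can. A call with a number of a shift or a turn outside -1 to 1 is refused whole. A call with a gripper value outside its range is refused whole. "claw" is the gripper's target within -1 to 1 (fully open at 1, half-way at 0, shut at -1), set as the call begins (left out, the last holds). The fingers move at their own pace and stop on an object; the grip force is fixed at half the most. Time passes only in rows, so rows that do not move let the fingers close. It gives the time, the measured TCP pose, the force and the opening at its end, in the units of the state.
- monitor.get_obs(): the state, without advancing time (a new reading comes with each control period).
- cams.camera(name): name is "side" or "top"; returns (picture, depth): 480x640x3 uint8, blue, green, red; 480x640 float32, m along the optical axis (not along the pixel's ray), 0 where there is no reading.
- cams.camera_info(name): a dict with "intrinsics" (3x3 intrinsics, pixels), "distortion" ([k1, k2, p1, p2, k3] as OpenCV has them; the pictures are not rectified), "T" (4x4, takes a point from camera to world coordinates). Camera axes: x right, y up, looking along -z (the intrinsics and any distortion apply to the point x, -y, -z); pixel columns grow to the right and rows downward; lengths in m; the calibration is good to about 2 mm. A picture is of the moment at which its call begins. camera_info takes no time and is no camera call.
- order.job_done(): hands the job in, once; it reports no verdict.
The state is a dict: "clock": time; "joint_pos": joint angles; "joint_vel": joint speeds; "tau": joint torques, N m; "eef_pos": TCP position; "tool_rot": TCP orientation; "ft_force": force on the tool from outside, world axes, zero at the start; "ft_torque": the same for the moment, N m; "grip_width": finger opening in m.
Only numpy, scipy, OpenCV 4.12 (cv2) and the standard library are available. Lean on these libraries where they do the work, as an engineer would, in place of code of your own. Each camera call takes 0.05 s, during which the arm holds its last target.

TASK

Close the draw latch on the flow-cell unit: take the claw by its yellow roller, hook its bar over the steel keeper on the black carriage, then swing the red lever over centre and press it gently home until it rests on its rubber-tipped stop, so that the carriage stays drawn against its seal. The lever is stiff and will not snap down by itself, and where it bottoms can only be felt; do not push on it with more than 22 N, nor jam the claw's bar down on the keeper or carriage with more than 25 N. Leave the other things on the bench where they are.

Things in the scene. Friction and masses are not known exactly. Their poses are not given: they have to be found in the camera images.
- unit: flow-cell unit, bolted to the bench: base plate 270 (x) x 280 (y) x 15 mm, grey block (104 mm wide, x = -104 to 21 mm, flat top 75 mm above the bench) and, beyond it in +x, the black carriage. Origin: underside, below the lever's pivot. x runs level from the latch to the keeper (the lever shuts towards -x), y along the hinges, z up; all x, y, z below are along these
- pivot (a point): axis of the lever on top of the grey block, 95 mm above the bench (20 mm above the block's top), in the latch's middle plane (y = 0)
- lever (a joint): angle of the red lever, rad: 0 upright, positive when swung to -x (shutting), 1.57 flat; range -0.6 to 1.75. The stiff pivot (0.12 N m) holds it at any angle. With the claw hooked, pulling starts at 0.3 to 0.9, is heaviest at 0.8 to 1.1 (up to 0.55 N m: 11 N at 50 mm) and passes dead centre near 1.37. It bottoms on the stop at 1.47 to 1.68, as the stop screw happens to be set
- handle: the red lever itself: flat bar 22 mm wide (y), 6 mm thick, reaching from 6 to 62 mm from the pivot; origin on the pivot, its z axis along the bar outwards, its x axis normal to the face that looks at the keeper (the top face when shut)
- handle_mid (a point): point in the middle of the red bar's thickness and width, 50 mm from the pivot: push near here, with the gripper's fingers shut, on the face that looks at the keeper
- claw (a joint): angle of the claw relative to the lever, rad; lever + claw is the claw's elevation: 0 level pointing to +x, 1.57 straight up, more when folded back over the lever. It turns freely and drops by its weight; range -2.6 to 1.83. At the start it lies folded back at the upper end of its range
- hook: the claw's steel crossbar, 6 mm thick, 36 mm long (y), on two thin arms that straddle the lever. Origin on the claw's hinge, which sits on the lever 16 mm from the pivot, 0.14 rad (8 degrees) further round towards shutting than the red bar's direction; x axis along the arms to the bar, z up when the claw is level
- bar (a point): centre of the crossbar, 61 mm from the claw's hinge along the hook's x axis
- knob (a point): centre of the claw's yellow grip roller, 14 mm thick and 20 mm long along y, with flat ends (pinch it across its two ends; it spins freely on its tab, so the claw can turn while the roller is held still). In the hook's frame it is at x = 80, z = 14 mm; the tab between bar and roller is 6 mm wide
- carriage: black cell carriage, 96 mm wide, from x = 30 to 123 mm, top 75 mm above the bench, with the keeper on top. Its origin coincides with the unit's origin while it is free and moves towards the unit's -x as it is drawn in against the rubber seal, which pushes back with 9 N per mm; 2.4 to 6 mm when the latch is shut
- notch (a point): where the bar's centre nominally first touches the keeper: a steel tooth on the carriage, on the -x side of this point, 24 mm wide (y), 8 mm thick, leaning 15 degrees to +x, top 9 mm above this point, its tip 1 mm to -x of it. The tooth may be set up to 1.5 mm nearer or farther in x. Behind it (+x) a 20 mm long ledge 8 mm below this point carries a hooked bar
- stop: brass collar with the rubber-tipped stop screw that the lever lands on, 45 mm on the -x side of the pivot, on the block's top. Origin at the collar's foot on the block's top. The rubber tip is 13 to 21 mm above that: the setting differs and is not told by this pose
- vial_blue: amber glass sample vial with a blue cap, 22 mm across, 42 mm tall, standing on the unit's base plate; origin under its centre
- vial_white: amber glass sample vial with a white cap, 22 mm across, 42 mm tall, standing on the unit's base plate; origin under its centre
- seal_ring: spare black rubber ring, 32 mm across, 5 mm thick, lying on the unit's base plate; origin under its centre
- beaker: glass beaker, 70 mm across, 85 mm tall, standing on the bench; origin under its centre
- amber_bottle: amber reagent bottle, 72 mm across, 150 mm tall, standing on the bench; origin under its centre
- dish: white dish, 90 mm across, 16 mm tall, on the bench; origin under its centre
- screwdriver: screwdriver lying on the bench; origin under its middle

How it is judged:
On the way, in this order (a step that is already met when the one before it is completed fails the run):
1. the claw's bar is hooked behind the keeper, below its top, with the lever not yet swung beyond 0.9 rad (z of bar in the frame of notch below 0.003 m and x of bar in the frame of notch above -0.006 m and value of joint lever below 0.9 rad), for 0.2 s.
2. with the claw still hooked, the lever is swung past dead centre (beyond 1.42 rad) and the carriage is drawn in at least 1.5 mm (z of bar in the frame of notch below 0.003 m and x of bar in the frame of notch above -0.006 m and value of joint lever above 1.42 rad and x of carriage in the frame of unit below -0.0015 m), for 0.1 s.
At the end, for the whole second after the job is handed in: Claw bar hooked behind the keeper (at most 3 mm above and 6 mm to -x of the notch point), lever past dead centre (over 1.42 rad), at rest and bearing on its stop (over 0.2 N), carriage drawn in at least 1.5 mm, every loose bystander within 20 mm of its start (all of step 2 and contact force between stop and handle above 0.2 N and velocity of joint lever below 0.05 rad/s and distance of each of vial_blue, vial_white, seal_ring, beaker, amber_bottle, dish, screwdriver from where it was at the start of the episode below 0.02 m); the robot touches nothing.
It fails at once if the red lever is pushed with more than 22 N (contact force between any of the fingers, the arm and handle above 22 N).
It fails at once if the claw's bar is jammed on the keeper or the carriage with more than 25 N while the lever is still in front of 0.3 rad (contact force between hook and carriage above 25 N and value of joint lever below 0.3 rad).
It fails at once if a loose bystander is shifted by more than 20 mm (distance of any of vial_blue, vial_white, seal_ring, beaker, amber_bottle, dish, screwdriver from where it was at the start of the episode above 0.02 m).
It also fails if it takes over 56 s, if anything falls off the work surface, if the arm or the gripper's body presses on something with over 40 N, if the wrist force passes 120 N, or if a joint passes its speed limit or range.

## Working session

There is one attempt and no reset: what is moved stays moved. The work goes in short steps, Python scripts to look and compute and a tool call to move; the robot and the scene stay as the last step left them, time stands still between calls to the robot, and variables do not carry over. Pictures are saved under pics/ and viewed, and the job is handed in when it is done.

Besides the shell and the picture viewer there is one more tool, called after "Request:" as name(argument=value, ...) on one line, values as JSON. send_rows: Moves the arm, as the interface text tells. Its arguments: {"type":"object","properties":{"moves":{"type":"array","items":{"type":"array","items":{"type":"number","minimum":-1,"maximum":1}}},"claw":{"type":"number"}},"required":["moves"]}

```bash
ls; mkdir -p pics; python3 - <<'E'
from workcell import monitor, cams, order
import cv2, numpy as np
print(monitor.get_obs())
for n in ["side","top"]:
    p,d=cams.camera(n); cv2.imwrite(f"pics/{n}0.png",p); np.save(f"pics/{n}0.npy",d); print(n,cams.camera_info(n))
E
```

```text
pics
{'clock': 0.0, 'joint_pos': array([ 1.23998643e+00,  2.41391415e-01,  3.70892939e-03,  1.33518796e+00,
       -2.41632243e-07,  1.57078568e+00]), 'joint_vel': array([ 1.44440301e-03,  6.94249196e-04, -4.27004032e-04,  2.83713358e-04,
        1.91629485e-04,  2.34105827e-05]), 'tau': array([ 1.03460548e-03, -3.72322154e+01,  2.52406347e+01,  1.67901098e-02,
        7.05253797e-05,  2.43015421e-06]), 'eef_pos': array([0.16219843, 0.47228936, 0.23041788]), 'tool_rot': array([ 1.64646427e-01,  9.86352107e-01, -1.02292384e-03, -1.70639852e-04]), 'ft_force': array([ 0.25922988, -0.43521976, -0.19380956]), 'ft_torque': array([ 0.00241889, -0.02059521, -0.04442209]), 'grip_width': 0.08540902007512359}
side {'intrinsics': array([[570.98999634,   0.        , 317.06374955],
       [  0.        , 570.98999634, 241.6277661 ],
       [  0.        ,   0.        ,   1.        ]]), 'distortion': array([0.03705465, 0.        , 0.        , 0.        , 0.        ]), 'T': array([[ 0.69157934,  0.53712527, -0.48292283, -0.09499316],
       [-0.72222722,  0.5047041 , -0.47292876, -0.65208674],
       [-0.01028886,  0.67584777,  0.73696942,  1.08671116],
       [ 0.        ,  0.        ,  0.        ,  1.        ]])}
top {'intrinsics': array([[477.11888296,   0.        , 317.76914412],
       [  0.        , 477.11888296, 240.91613498],
       [  0.        ,   0.        ,   1.        ]]), 'distortion': array([0.01073467, 0.        , 0.        , 0.        , 0.        ]), 'T': array([[-0.02348307,  0.99742773, -0.06772354,  0.45470774],
       [-0.99967866, -0.02407486, -0.00793539, -0.0103729 ],
       [-0.00954542,  0.06751543,  0.99767257,  1.20064535],
       [ 0.        ,  0.        ,  0.        ,  1.        ]])}
```

View pics/side0.png

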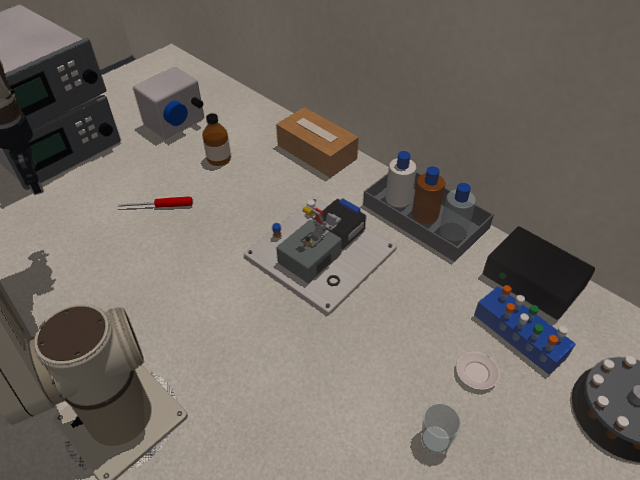

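View pics/top0.png

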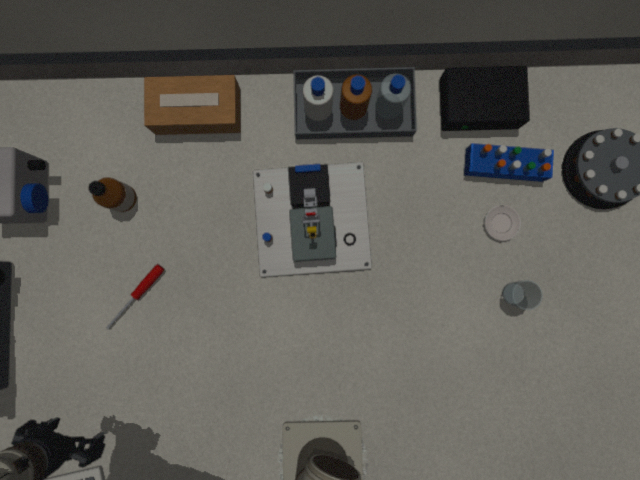

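The top view shows the unit near px (312,220), with the carriage towards image-up (world +x) and the yellow roller at about (312,230). I'll enlarge it.

```bash
python3 - <<'E'
import cv2
a=cv2.imread("pics/top0.png")[155:285,245:380]; cv2.imwrite("pics/topc0.png",cv2.resize(a,None,fx=4.4,fy=4.4,interpolation=cv2.INTER_CUBIC))
a=cv2.imread("pics/side0.png")[190:300,240:380]; cv2.imwrite("pics/sidec0.png",cv2.resize(a,None,fx=5,fy=5,interpolation=cv2.INTER_CUBIC))
E
```

```text
(no output)
```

View pics/topc0.png

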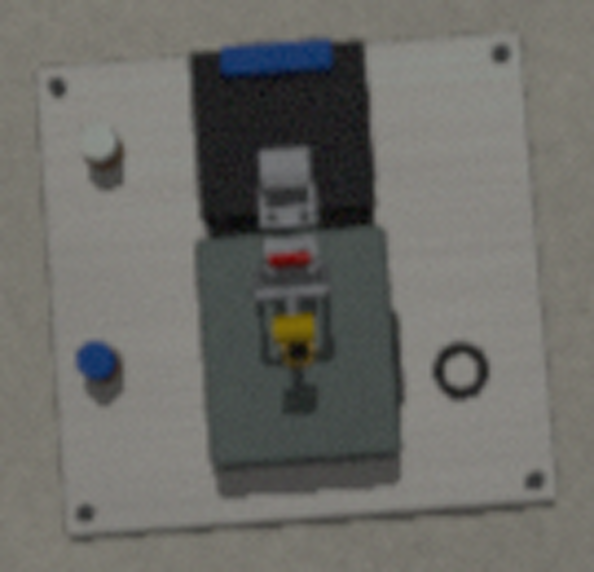

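View pics/sidec0.png

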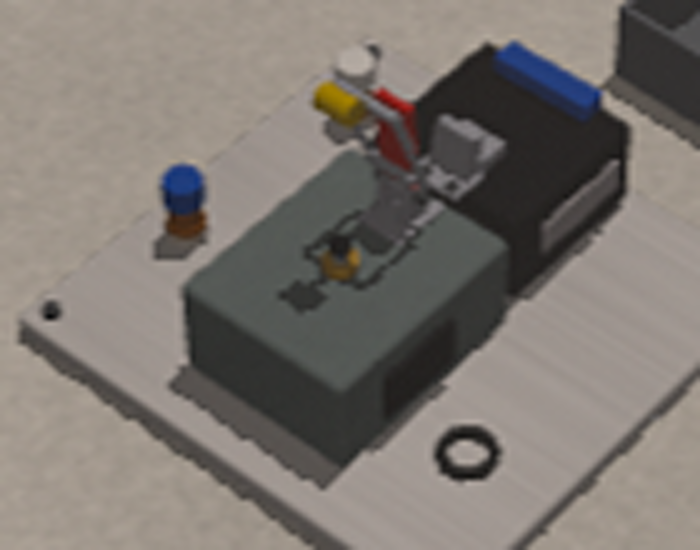

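```bash
cat > h.py <<'E'
import numpy as np, cv2
from workcell import monitor, cams, order
F=np.diag([1,-1,-1.])
def proj(n,P):
    i=cams.camera_info(n); T=i["T"]; P=np.atleast_2d(P)
    pc=(P-T[:3,3])@T[:3,:3]@F
    return cv2.projectPoints(pc.reshape(-1,1,3),np.zeros(3),np.zeros(3),i["intrinsics"],i["distortion"])[0].reshape(-1,2)
def ray(n,uv):
    i=cams.camera_info(n); T=i["T"]
    q=cv2.undistortPoints(np.array(uv,float).reshape(1,1,2),i["intrinsics"],i["distortion"]).ravel()
    return T[:3,3],T[:3,:3]@F@np.array([q[0],q[1],1])
def tri(a,b):
    o1,d1=ray("top",a);o2,d2=ray("side",b)
    A=np.c_[d1,-d2]; s=np.linalg.lstsq(A,o2-o1,rcond=None)[0]
    p=o1+s[0]*d1;q=o2+s[1]*d2; return (p+q)/2,p-q
def onz(n,uv,z):
    o,d=ray(n,uv); return o+d*(z-o[2])/d[2]
def U2W(u,P):
    x,y,a=u; c,s=np.cos(a),np.sin(a); P=np.atleast_2d(P)
    return np.c_[x+c*P[:,0]-s*P[:,1],y+s*P[:,0]+c*P[:,1],P[:,2]]
def kin(th,phi):
    h=np.array([-.016*np.sin(th+.14),0,.095+.016*np.cos(th+.14)])
    d=np.array([np.cos(phi),0,np.sin(phi)]);z=np.array([-np.sin(phi),0,np.cos(phi)])
    return dict(hinge=h,bar=h+.061*d,knob=h+.08*d+.014*z,tip=np.array([-.062*np.sin(th),0,.095+.062*np.cos(th)]),mid=np.array([-.05*np.sin(th),0,.095+.05*np.cos(th)]))
E
cat > fit.py <<'E'
from h import *
from scipy.optimize import least_squares
top=lambda x,y:(x/4.4+245,y/4.4+155)
side=lambda x,y:(x/5+240,y/5+190)
obs=[("top",top(197,238),(.021,.052,.075)),("top",top(386,228),(.021,-.052,.075)),("top",top(400,452),(-.104,-.052,.075)),("top",top(215,465),(-.104,.052,.075)),
("top",top(192,55),(.123,.048,.075)),("top",top(365,42),(.123,-.048,.075)),
("side",side(187,288),(-.104,.052,.075)),("side",side(342,390),(-.104,-.052,.075)),("side",side(507,243),(.021,-.052,.075)),("side",side(355,152),(.021,.052,.075)),
("side",side(487,43),(.123,.048,.075)),("side",side(627,125),(.123,-.048,.075))]
pl=[(top(38,67),1,1),(top(520,35),1,-1),(top(553,497),-1,-1),(top(70,537),-1,1)]
kn={"top":top(294,325),"side":side(339,103)}
def res(p,full=False):
    u=p[:3];r=[]
    for n,uv,P in obs: r.append(proj(n,U2W(u,P))[0]-uv-(p[5:7] if n=="side" else 0))
    for uv,a,b in pl: r.append(proj("top",U2W(u,(p[3]+a*.135,p[4]+b*.14,.015)))[0]-uv)
    return np.array(r) if full else np.r_[np.ravel(r),p[5:7]*.3]
s=least_squares(res,[.5,0,0,0,0,0,0],loss="soft_l1")
print(s.x); print(res(s.x,True).round(1).tolist())
print("knob",*tri(kn["top"],kn["side"]))
u=s.x[:3]
K,_=tri(kn["top"],kn["side"]); c,sn=np.cos(u[2]),np.sin(u[2]); d=K[:2]-u[:2]; print("knob unit",c*d[0]+sn*d[1],-sn*d[0]+c*d[1],K[2])
for th in(-.3,-.2,-.1,0,.1): print(th,kin(th,th+1.83)["knob"],kin(th,0)["tip"], proj("side",U2W(u,kin(th,th+1.83)["knob"]))[0],proj("top",U2W(u,kin(th,th+1.83)["knob"]))[0],proj("side",U2W(u,kin(th,0)["tip"]))[0],proj("top",U2W(u,kin(th,0)["tip"]))[0])
print(kn, side(395,97), top(290,259))
E
python3 fit.py
```

```text
[ 5.89838504e-01  1.11249470e-02  5.11702791e-02  4.36100038e-04
  5.92497391e-04 -1.35412664e+00  3.87141488e-01]
[[-0.3, 0.2], [0.4, -0.9], [1.2, 0.7], [-0.7, 1.1], [-0.5, -0.6], [0.2, -0.7], [-1.9, -0.1], [-0.2, 1.2], [1.1, 0.2], [-0.8, -1.4], [0.1, -0.3], [1.6, 0.3], [-0.8, -0.2], [0.5, -1.3], [1.9, 0.9], [-1.0, 0.2]]
knob [0.55062416 0.00924796 0.18332822] [-0.00137947  0.00120559 -0.00010515]
knob unit -0.03925901528795126 0.00013119916594744136 0.1833282236218825
-0.3 [-0.00817646  0.          0.19130006] [0.01832225 0.         0.15423086] [316.40196639 200.8607645 ] [310.99570704 213.67889661] [323.96245193 206.42593061] [310.51048823 203.88369617]
-0.2 [-0.01774958  0.          0.19000268] [0.0123175  0.         0.15576413] [313.6486447  203.49689549] [311.34105244 218.20849461] [322.30009839 207.31604813] [310.69356569 206.47694987]
-0.1 [-0.02714534  0.          0.18775606] [0.00618967 0.         0.15669026] [310.93814379 206.40968723] [311.68971989 222.69670317] [320.59454196 208.42685015] [310.8880255  209.17198254]
0 [-0.03626988  0.          0.18458265] [-0.     0.     0.157] [308.30298733 209.56647148] [312.03724919 227.08650096] [318.86408379 209.74804496] [311.09162966 211.93756915]
0.1 [-0.04503203  0.          0.18051417] [-0.00618967  0.          0.15669026] [305.77503283 212.93082137] [312.37924816 231.32302626] [317.12760892 211.26665254] [311.3020045  214.74136033]
{'top': (311.8181818181818, 228.86363636363637), 'side': (307.8, 210.6)} (319.0, 209.4) (310.9090909090909, 213.86363636363637)
```

```bash
sed -i 's#^top=.*#top=lambda x,y:((x+.5)/4.4+244.5,(y+.5)/4.4+154.5)#; s#^side=.*#side=lambda x,y:((x+.5)/5+239.5,(y+.5)/5+189.5)#' fit.py; python3 fit.py
python3 - <<'E'
import cv2
a=cv2.imread("pics/top0.png")[185:240,290:335]; cv2.imwrite("pics/topd0.png",cv2.convertScaleAbs(cv2.resize(a,None,fx=10,fy=10,interpolation=cv2.INTER_CUBIC),alpha=1.5))
a=cv2.imread("pics/side0.png")[198:258,290:350]; cv2.imwrite("pics/sided0.png",cv2.convertScaleAbs(cv2.resize(a,None,fx=10,fy=10,interpolation=cv2.INTER_CUBIC),alpha=1.5))
E
```

```text
Traceback (most recent call last):
  File "fit.py", line 16, in <module>
    s=least_squares(res,[.5,0,0,0,0,0,0],loss="soft_l1")
  File "fit.py", line 13, in res
    for n,uv,P in obs: r.append(proj(n,U2W(u,P))[0]-uv-(p[5:7] if n=="side" else 0))
                                ~~~~^^^^^^^^^^^^
  File "h.py", line 5, in proj
    i=cams.camera_info(n); T=i["T"]; P=np.atleast_2d(P)
ValueError: time passes only in moves, steps and waits
```

View pics/topd0.png

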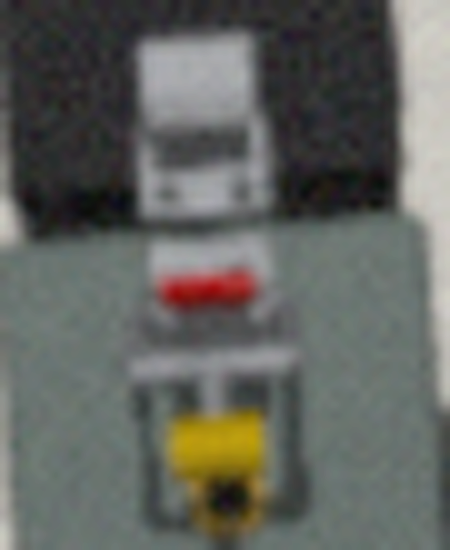

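View pics/sided0.png

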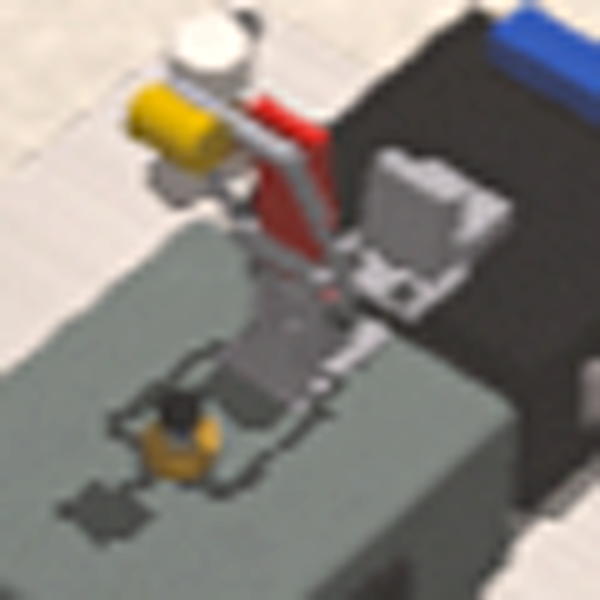

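```bash
python3 - <<'E'
from workcell import cams
import pickle; pickle.dump({n:cams.camera_info(n) for n in("top","side")},open("ci.pkl","wb"))
E
sed -i 's/cams.camera_info(n)/CI[n]/g; 2i import pickle; CI=pickle.load(open("ci.pkl","rb"))' h.py
sed -i 's/^kn=.*/kn={"top":(311.25,229.05),"side":(307.05,210.35)}/' fit.py
cat >> fit.py <<'E'
# combined lever angle
def r2(q):
    k=kin(q[0],q[0]+1.83)["knob"]+[0,q[1],0]
    return np.r_[proj("top",U2W(u,k))[0]-kn["top"],proj("side",U2W(u,k))[0]-kn["side"]-s.x[5:7]]
t=least_squares(r2,[0,0]); print("lever",t.x,t.fun); print("knob world", U2W(u,kin(t.x[0],t.x[0]+1.83)["knob"]))
# tooth top edges: top view top edge back (196,35) front (200,125); 
for p in [(196,37),(200,125)]: 
    w=onz("top",(290+p[0]/10-.45,185+p[1]/10-.45),.101); d=w[:2]-u[:2]; print("tooth z=.101 unit",c*d[0]+sn*d[1],-sn*d[0]+c*d[1])
E
python3 fit.py
```

```text
[ 5.90768530e-01  1.20322813e-02  5.11923584e-02  5.01504636e-04
  6.26689493e-04 -9.72032687e-01  4.04754112e-01]
[[-0.3, 0.2], [0.3, -0.9], [1.2, 0.7], [-0.7, 1.1], [-0.6, -0.6], [0.2, -0.7], [-1.9, -0.1], [-0.2, 1.2], [1.1, 0.2], [-0.8, -1.4], [0.1, -0.3], [1.6, 0.3], [-0.8, -0.1], [0.5, -1.3], [1.8, 0.9], [-1.0, 0.2]]
knob [0.5500193  0.01064325 0.18365671] [-9.75748618e-04  8.51426625e-04 -7.30246511e-05]
knob unit -0.04076692156502246 0.0006979274099625816 0.1836567078626536
-0.3 [-0.00817646  0.          0.19130006] [0.01832225 0.         0.15423086] [316.39715281 200.46786721] [310.55995315 213.25528377] [323.95267026 206.04126276] [310.09051226 203.47629441]
-0.2 [-0.01774958  0.          0.19000268] [0.0123175  0.         0.15576413] [313.64574164 203.10110353] [310.90565583 217.7848449 ] [322.29141555 206.92963048] [310.27286898 206.06863237]
-0.1 [-0.02714534  0.          0.18775606] [0.00618967 0.         0.15669026] [310.93713411 206.01103858] [311.25508688 222.2734161 ] [320.58699624 208.03864066] [310.4668452  208.76297117]
0 [-0.03626988  0.          0.18458265] [-0.     0.     0.157] [308.30382776 209.16504026] [311.60377454 226.66397045] [318.85770062 209.35802015] [310.67020943 211.52809494]
0.1 [-0.04503203  0.          0.18051417] [-0.00618967  0.          0.15669026] [305.7776542  212.52671806] [311.94730913 230.90163465] [317.12240016 210.87480843] [310.88059136 214.33166048]
{'top': (311.25, 229.05), 'side': (307.05, 210.35)} (318.6, 209.0) (310.52272727272725, 213.47727272727272)
lever [0.05779277 0.00154894] [-0.16745173  0.13942063  0.23806805  0.02013542]
knob world [[0.54943907 0.00991468 0.18233812]]
tooth z=.101 unit 0.062000609367478886 0.0003408789767397123
tooth z=.101 unit 0.04133127224014453 0.0009301483836817929
```

Request:
send_rows(moves=[[0, 0, 0, -0.955], [0, 0, 0, -0.955], [0, 0, 0, -0.955], [0, 0, 0, -0.955], [0, 0, 0, 0]], claw=1)

```text
clock: 0.6
eef_pos: [0.1623, 0.4726, 0.2308]
tool_rot: [-0.026, 1.0, -0.001, -0.0]
ft_force: [-0.2, -0.2, 1.1]
grip_width: 0.0853
```

Request:
send_rows(moves=[[-0.02, -0.0265, 0, 0], [-0.02, -0.0265, 0, 0], [-0.02, -0.0265, 0, 0], [-0.02, -0.0265, 0, 0], [-0.02, -0.0265, 0, 0], [-0.02, -0.0265, 0, 0], [-0.02, -0.0265, 0, 0], [-0.02, -0.0265, 0, 0], [-0.02, -0.0265, 0, 0], [-0.02, -0.0265, 0, 0], [-0.02, -0.0265, 0, 0], [-0.02, -0.0265, 0, 0], [-0.02, -0.0265, 0, 0], [-0.02, -0.0265, 0, 0], [-0.02, -0.0265, 0, 0], [-0.02, -0.0265, 0, 0], [-0.02, -0.0265, 0, 0], [0, 0, 0, 0], [0, 0, 0, 0]])

```text
clock: 2.5
eef_pos: [0.5248, 0.0399, 0.2306]
tool_rot: [-0.024, 1.0, 0.0, -0.001]
ft_force: [0.7, 0.6, -0.6]
grip_width: 0.0854
```

Request:
send_rows(moves=[[-0.012, -0.015, 0, 0], [-0.012, -0.0146, 0, 0], [0, 0, 0, 0]])

```text
clock: 2.8
eef_pos: [0.5508, 0.0119, 0.2311]
tool_rot: [-0.025, 1.0, -0.0, -0.0]
ft_force: [-0.2, 0.2, 0.1]
grip_width: 0.0855
```

```bash
cat > snap.py <<'E'
import sys; from h import *
t=sys.argv[1]
for n,(r0,r1,c0,c1,f) in dict(top=(150,260,255,375,5),side=(150,270,250,380,5)).items():
    p,d=cams.camera(n); cv2.imwrite(f"pics/{n}{t}f.png",p)
    cv2.imwrite(f"pics/{n}{t}.png",cv2.convertScaleAbs(cv2.resize(p[r0:r1,c0:c1],None,fx=f,fy=f,interpolation=cv2.INTER_CUBIC),alpha=1.4))
o=monitor.get_obs(); print(o["clock"],o["eef_pos"],o["ft_force"],o["grip_width"])
E
python3 snap.py 1
```

```text
2.9 [0.5496636  0.0129619  0.23110343] [ 0.79009683 -0.74332454 -0.11002287] 0.0855765758118432
```

View pics/side1.png

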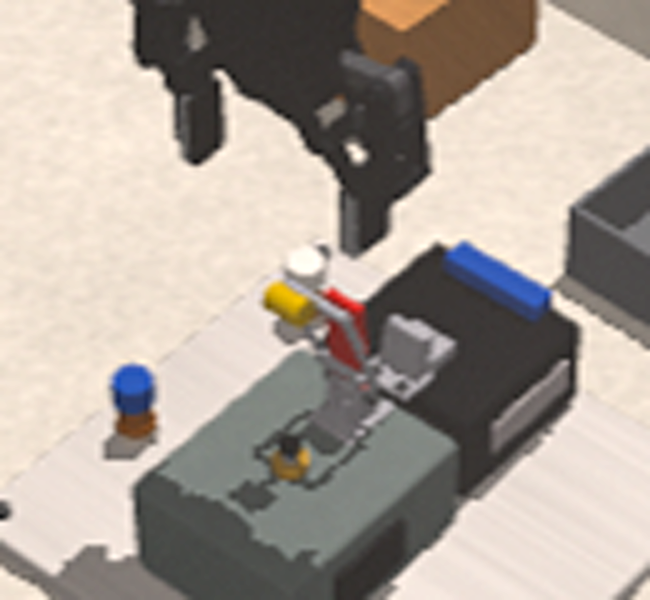

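View pics/top1.png

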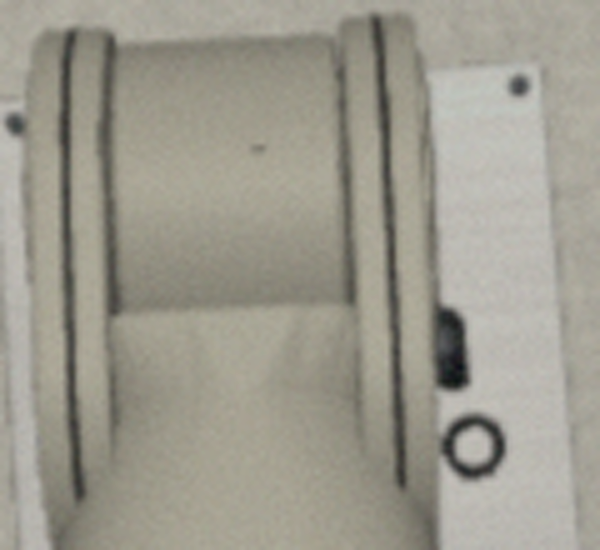

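```bash
python3 - <<'E'
from h import *
for P in [(.5505,.0122,.231),(.5505,.0122,.244)]: print(proj("side",P))
for y in(-.043,.043):print(proj("side",U2W((.5505,.0122,.0512),(0,y,.244))))
E
```

```text
[[305.90381408 194.51498763]]
[[305.75624442 190.12613928]]
[[320.71609785 198.85691222]]
[[291.24646485 181.65511622]]
```

Side view shows the open fingers straddling the roller line: the midpoint of the tips is at px (305.6,189.9) and I predicted (305.8,190.1). Descending.

Request:
send_rows(moves=[[0, 0, 0.02, 0], [0, 0, 0.02, 0], [0, 0, 0.015, 0], [0, 0, 0.005, 0], [0, 0, 0, 0]])

```text
clock: 3.4
eef_pos: [0.5494, 0.0129, 0.1708]
tool_rot: [-0.026, 1.0, 0.0, -0.001]
ft_force: [-0.3, 0.0, 0.4]
grip_width: 0.0853
```

```bash
python3 snap.py 2
```

```text
3.5 [0.55066116 0.01260714 0.17219979] [ 0.72282317  0.84884918 -0.8085766 ] 0.08564908177314288
```

View pics/side2.png

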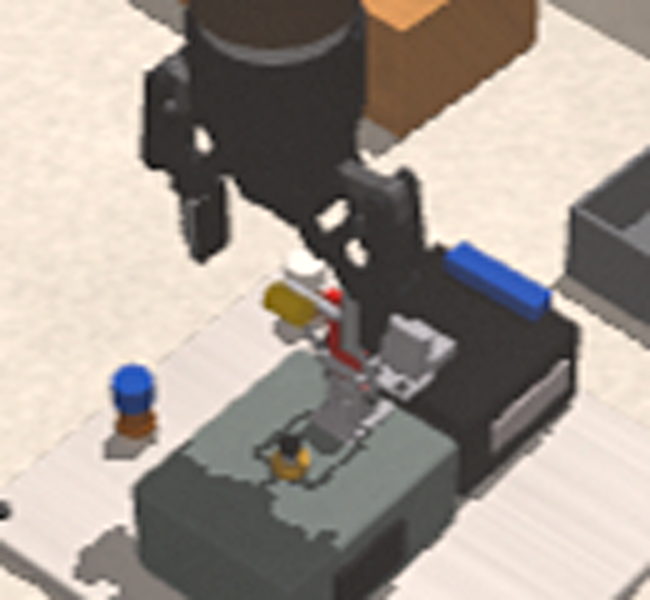

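Request:
send_rows(moves=[[0, 0, 0, 0], [0, 0, 0, 0], [0, 0, 0, 0], [0, 0, 0, 0], [0, 0, 0, 0], [0, 0, 0, 0], [0, 0, 0, 0], [0, 0, 0, 0]], claw=-1)

```text
clock: 4.3
eef_pos: [0.5505, 0.0114, 0.1717]
tool_rot: [-0.025, 1.0, -0.001, 0.0]
ft_force: [-1.6, -4.0, 4.0]
grip_width: 0.0183
```

```bash
python3 snap.py 3
```

```text
4.4 [0.55056303 0.01151478 0.17169845] [-1.86926171 -3.41615391  5.47376051] 0.0181275609186208
```

View pics/side3.png

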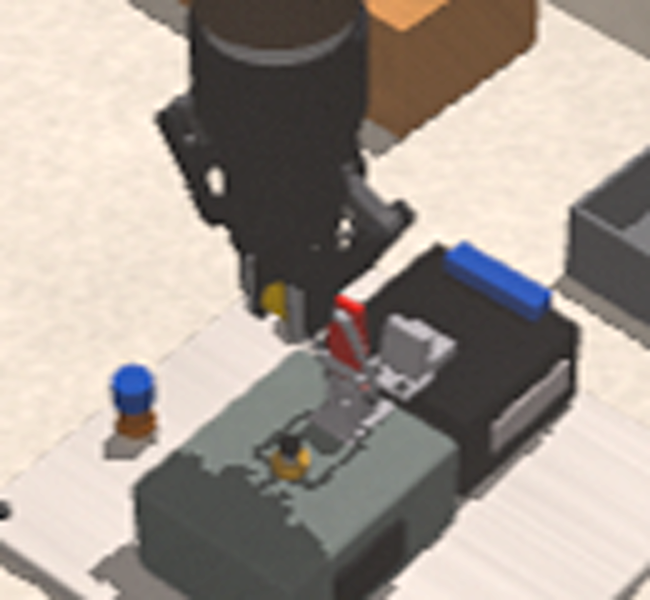

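```bash
python3 - <<'E'
import numpy as np
a=2.058-.1*np.arange(23); x=81.2*np.cos(a);z=81.2*np.sin(a)
x=np.round(x,1);z=np.round(z,1)
r=[[round(-p/1000,4),0,round(-q/1000,4),0] for p,q in zip(np.diff(x),np.diff(z))]
print(r[:11]);print(r[11:]); print(x[11]-x[0],z[11]-z[0],x[22]-x[0],z[22]-z[0])
E
```

```text
[[np.float64(-0.0073), 0, np.float64(-0.0034), 0], [np.float64(-0.0077), 0, np.float64(-0.0027), 0], [np.float64(-0.0079), 0, np.float64(-0.0019), 0], [np.float64(-0.008), 0, np.float64(-0.0011), 0], [np.float64(-0.0081), 0, np.float64(-0.0003), 0], [np.float64(-0.0081), 0, np.float64(0.0005), 0], [np.float64(-0.008), 0, np.float64(0.0013), 0], [np.float64(-0.0079), 0, np.float64(0.0021), 0], [np.float64(-0.0076), 0, np.float64(0.0029), 0], [np.float64(-0.0072), 0, np.float64(0.0036), 0], [np.float64(-0.0069), 0, np.float64(0.0044), 0]]
[[np.float64(-0.0064), 0, np.float64(0.005), 0], [np.float64(-0.0059), 0, np.float64(0.0056), 0], [np.float64(-0.0052), 0, np.float64(0.0061), 0], [np.float64(-0.0047), 0, np.float64(0.0067), 0], [np.float64(-0.0039), 0, np.float64(0.0071), 0], [np.float64(-0.0033), 0, np.float64(0.0074), 0], [np.float64(-0.0024), 0, np.float64(0.0078), 0], [np.float64(-0.0017), 0, np.float64(0.0079), 0], [np.float64(-0.0009), 0, np.float64(0.0081), 0], [np.float64(-0.0), 0, np.float64(0.0081), 0], [np.float64(0.0007), 0, np.float64(0.0081), 0]]
84.7 -5.3999999999999915 118.4 -83.3
```

Request:
send_rows(moves=[[-0.0073, -0.0005, -0.0034, 0], [-0.0077, -0.0003, -0.0027, 0], [-0.0079, 0, -0.0019, 0], [-0.008, 0, -0.0011, 0], [-0.0081, 0, -0.0003, 0], [-0.0081, 0, 0.0005, 0], [0, 0, 0, 0]])

```text
clock: 5.1
eef_pos: [0.6, 0.0138, 0.1812]
tool_rot: [-0.026, 1.0, 0.0, 0.002]
ft_force: [1.5, -3.3, 6.7]
grip_width: 0.0183
```

```bash
python3 snap.py 4
```

```text
5.2 [0.59938263 0.01375342 0.18129024] [ 0.12538354 -2.32617216  6.78473572] 0.018273675570256408
```

View pics/side4.png

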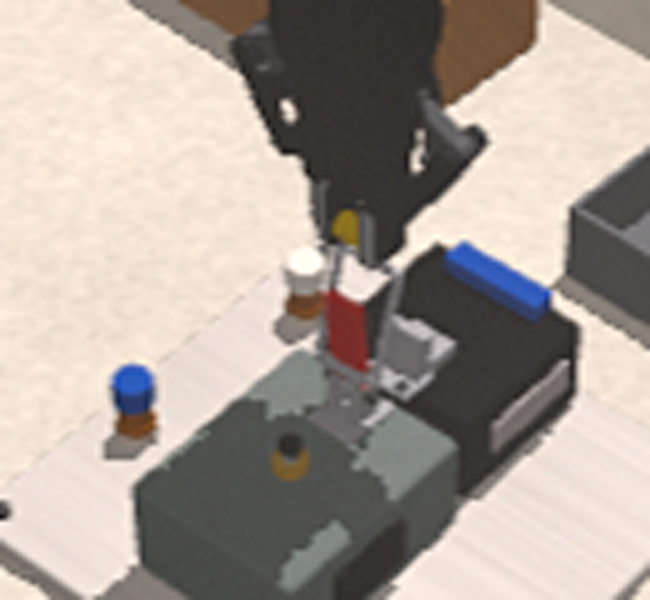

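Request:
send_rows(moves=[[-0.008, -0.0003, 0.0006, 0], [-0.0079, -0.0003, 0.0021, 0], [-0.0076, 0, 0.0029, 0], [-0.0072, 0, 0.0036, 0], [-0.0069, 0, 0.0044, 0], [-0.0064, 0, 0.005, 0], [-0.0059, 0, 0.0056, 0], [-0.0052, 0, 0.0061, 0], [-0.0047, 0, 0.0067, 0], [0, 0, 0, 0]])

```text
clock: 6.2
eef_pos: [0.6592, 0.0164, 0.1419]
tool_rot: [-0.026, 1.0, 0.0, 0.001]
ft_force: [6.6, -0.2, 3.6]
grip_width: 0.0182
```

```bash
python3 snap.py 5
```

```text
6.3 [0.65881361 0.01634227 0.14254778] [ 5.59525982 -1.09809712  2.98626618] 0.018085654998674792
```

View pics/side5.png

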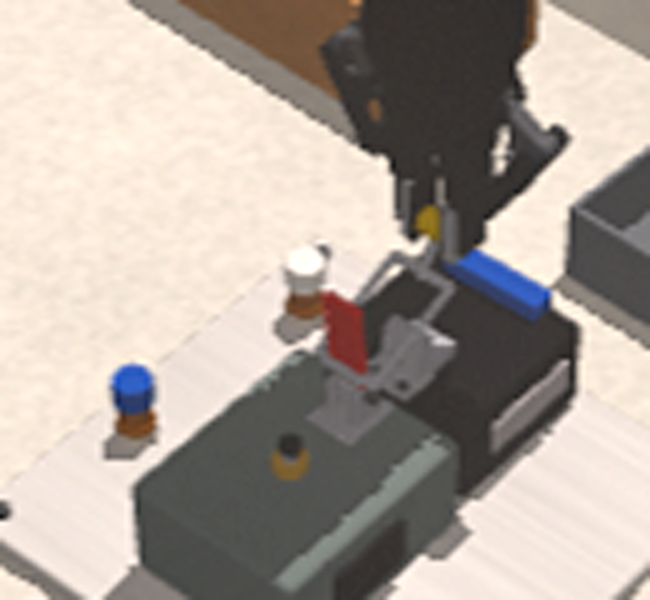

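Request:
send_rows(moves=[[-0.0047, 0, 0.0071, 0], [-0.004, 0, 0.0074, 0], [-0.0024, 0, 0.0078, 0], [-0.0017, 0, 0.0079, 0], [-0.0009, 0, 0.0081, 0], [0, 0, 0, 0]])

```text
clock: 6.9
eef_pos: [0.6704, 0.0168, 0.1025]
tool_rot: [-0.026, 1.0, 0.0, -0.001]
ft_force: [3.8, -0.9, -0.4]
grip_width: 0.0183
```

```bash
python3 snap.py 6
```

```text
7.0 [0.67033591 0.01683173 0.10379248] [ 3.61680956  0.13817153 -1.56473089] 0.018003066835703265
```

View pics/side6.png

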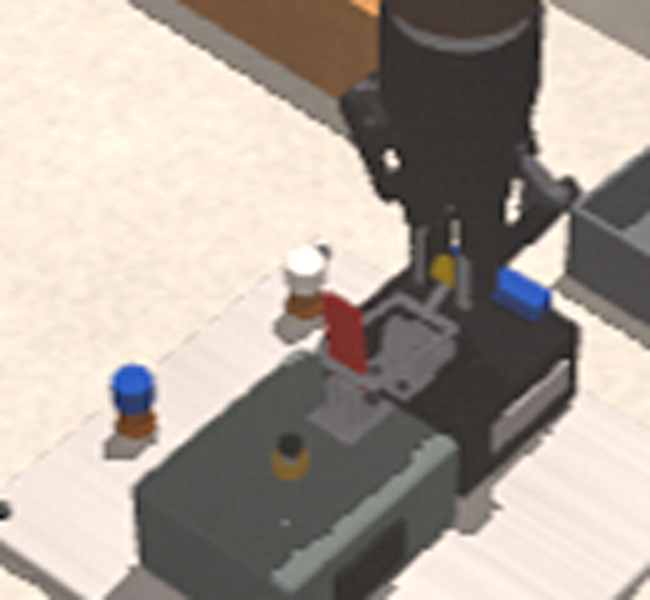

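Request:
send_rows(moves=[[-0.0002, 0, 0.0075, 0], [0.0005, 0, 0.0075, 0], [0, 0, 0, 0]])

```text
clock: 7.3
eef_pos: [0.6694, 0.0167, 0.0879]
tool_rot: [-0.026, 1.0, -0.0, -0.002]
ft_force: [1.8, -1.7, -0.4]
grip_width: 0.0177
```

```bash
python3 snap.py 7
```

```text
7.4 [0.66967426 0.01675475 0.08914946] [-1.0755278  -1.2678515  -0.26393119] 0.018425894875681366
```

View pics/side7.png

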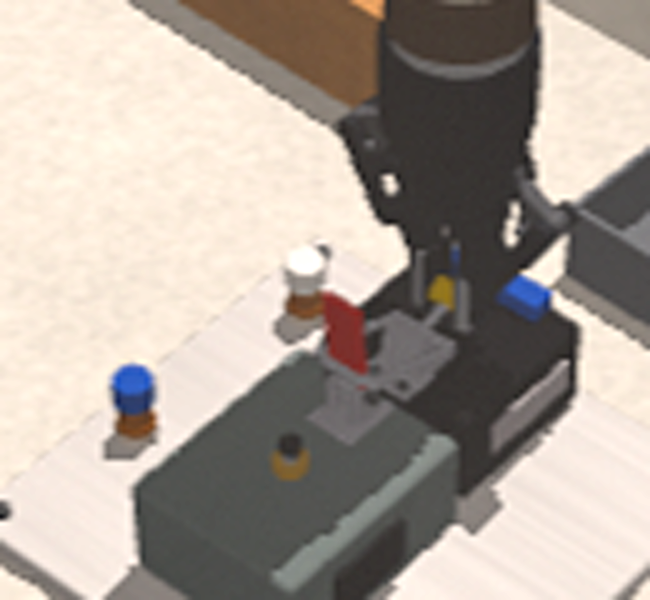

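Forces are near zero and the bar is hidden behind the tooth around crop px (430,340). Releasing.

Request:
send_rows(moves=[[0, 0, 0.002, 0], [0, 0, 0, 0]])

```text
clock: 7.6
eef_pos: [0.6694, 0.0167, 0.0874]
tool_rot: [-0.026, 1.0, -0.0, -0.001]
ft_force: [-2.9, -1.3, -1.5]
grip_width: 0.0182
```

Request:
send_rows(moves=[[0, 0, 0, 0], [0, 0, 0, 0], [0, 0, 0, 0], [0, 0, 0, 0], [0, 0, 0, 0], [0, 0, 0, 0]], claw=0.2)

```text
clock: 8.2
eef_pos: [0.6708, 0.0169, 0.088]
tool_rot: [-0.026, 1.0, 0.0, 0.0]
ft_force: [-0.5, 0.1, -0.0]
grip_width: 0.0513
```

Request:
send_rows(moves=[[0, 0, -0.03, 0], [0, 0, -0.04, 0], [0, 0, -0.04, 0], [0, 0, -0.03, 0], [0, 0, 0, 0]])

```text
clock: 8.7
eef_pos: [0.6735, 0.0169, 0.2346]
tool_rot: [-0.026, 1.0, 0.0, 0.006]
ft_force: [0.1, -0.2, 0.9]
grip_width: 0.0515
```

```bash
python3 snap.py 8
```

```text
8.8 [0.67123648 0.01686497 0.2289479 ] [-0.21743991  0.54151354 -0.87956709] 0.05139102862491088
```

View pics/side8.png

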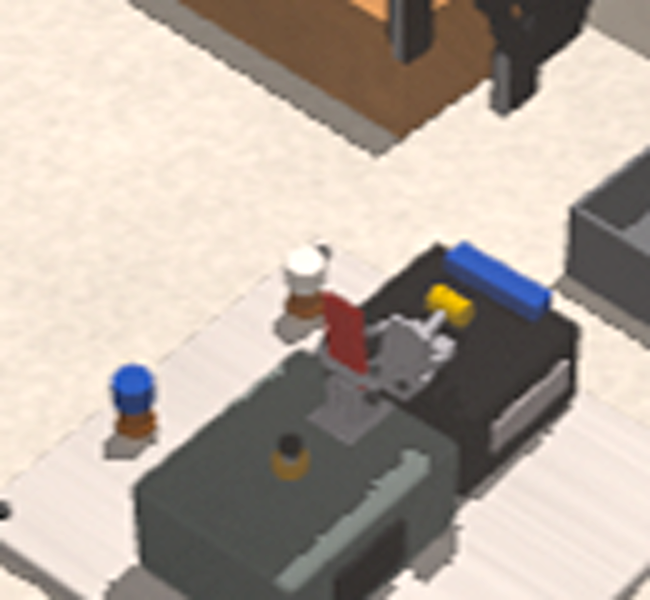

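```bash
python3 - <<'E'
from h import *
u=(.5908,.0120,.0512)
for th in (-.1,0,.1,.2):
    for ph in(-.42,-.36): print(th,ph,proj("side",U2W(u,kin(th,ph)["knob"]))[0].round(1),kin(th,ph)["bar"].round(4))
    t=kin(th,0)["tip"]; print("tip l/r",[((proj("side",U2W(u,t+[0,y,0]))[0]-[249.6,149.6])*5).round() for y in(.011,-.011)])
E
```

```text
-0.1 -0.42 [339.6 211.6] [0.0551 0.     0.0861]
-0.1 -0.36 [339.9 210. ] [0.0564 0.     0.0895]
tip l/r [array([337., 282.]), array([373., 303.])]
0 -0.42 [339.2 212. ] [0.0535 0.     0.086 ]
0 -0.36 [339.5 210.4] [0.0549 0.     0.0894]
tip l/r [array([329., 288.]), array([364., 309.])]
0.1 -0.42 [338.8 212.4] [0.0519 0.     0.0857]
0.1 -0.36 [339.1 210.8] [0.0533 0.     0.0891]
tip l/r [array([320., 296.]), array([356., 317.])]
0.2 -0.42 [338.4 212.9] [0.0504 0.     0.0852]
0.2 -0.36 [338.7 211.3] [0.0518 0.     0.0886]
tip l/r [array([311., 304.]), array([347., 326.])]
```

Request:
send_rows(moves=[[0.0142, 0, 0, 0], [0.0142, -0.0005, 0, 0], [0.0141, 0, 0, 0], [0.0141, 0, 0, 0], [0, 0, 0, 0], [0, 0, 0, 0], [0, 0, 0, 0]], claw=-1)

```text
clock: 9.5
eef_pos: [0.6145, 0.0134, 0.227]
tool_rot: [-0.026, 1.0, 0.0, -0.0]
ft_force: [0.4, -0.5, -1.2]
grip_width: 0.0
```

Request:
send_rows(moves=[[0, 0, 0.02, 0], [0, 0, 0.02, 0], [0, 0, 0.02, 0], [0, 0, 0.02, 0], [0, 0, 0.007, 0], [0, 0, 0, 0], [0, 0, 0, 0]])

```text
clock: 10.2
eef_pos: [0.6149, 0.0135, 0.1415]
tool_rot: [-0.026, 1.0, -0.0, 0.0]
ft_force: [-0.2, 0.3, -0.2]
grip_width: 0.0003
```

```bash
python3 snap.py 9
```

```text
10.3 [0.61522642 0.0134459  0.14224065] [-0.56327361 -0.41825625  0.19761082] -0.00024830153260206866
```

View pics/side9.png

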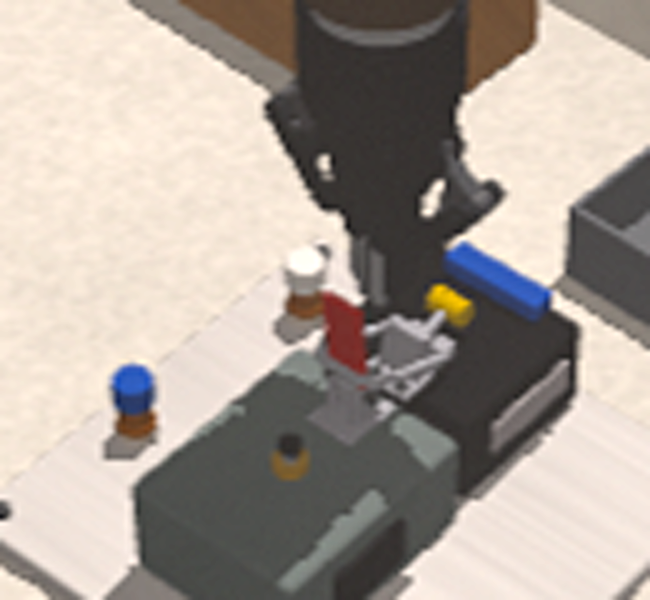

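Request:
send_rows(moves=[[0.004, 0, 0, 0], [0.003, 0, 0, 0], [0.002, 0, 0, 0], [0.001, 0, 0, 0], [0, 0, 0, 0]])

```text
clock: 10.8
eef_pos: [0.604, 0.0129, 0.1411]
tool_rot: [-0.026, 1.0, -0.0, 0.0]
ft_force: [0.4, 0.5, -0.3]
grip_width: -0.0
```

Request:
send_rows(moves=[[0.001, 0, 0, 0], [0.001, 0, 0, 0], [0, 0, 0, 0]])

```text
clock: 11.1
eef_pos: [0.6021, 0.0128, 0.1408]
tool_rot: [-0.026, 1.0, -0.0, -0.0]
ft_force: [-0.9, 0.5, 0.1]
grip_width: 0.0001
```

Request:
send_rows(moves=[[0.001, 0, 0, 0], [0.001, 0, 0, 0], [0, 0, 0, 0]])

```text
clock: 11.4
eef_pos: [0.6008, 0.0127, 0.141]
tool_rot: [-0.026, 1.0, 0.0, 0.001]
ft_force: [2.8, 0.0, -1.2]
grip_width: -0.0002
```

Request:
send_rows(moves=[[0.001, 0, 0, 0], [0.001, 0, 0, 0], [0, 0, 0, 0]])

```text
clock: 11.7
eef_pos: [0.5982, 0.0126, 0.1409]
tool_rot: [-0.026, 1.0, -0.0, 0.0]
ft_force: [3.0, 0.2, -1.6]
grip_width: -0.0001
```

```bash
python3 - <<'E'
import numpy as np
th=.14+.05*np.arange(30); r=np.clip(46+4*(th-.14)/.5,46,50)
x=np.round(-r*np.sin(th)+3*np.cos(th),1);z=np.round(95+r*np.cos(th)+3*np.sin(th),1)
for i in range(29): print(round(th[i+1],2),[round(float(x[i]-x[i+1])/1000,4),0,round(float(z[i]-z[i+1])/1000,4),0],"tcp",round(x[i+1]+11,1),z[i+1])
E
```

```text
0.19 [0.0024, 0, -0.0001, 0] tcp 5.2 141.1
0.24 [0.0024, 0, -0.0001, 0] tcp 2.8 141.2
0.29 [0.0024, 0, 0.0001, 0] tcp 0.4 141.1
0.34 [0.0024, 0, 0.0002, 0] tcp -2.0 140.9
0.39 [0.0025, 0, 0.0004, 0] tcp -4.5 140.5
0.44 [0.0024, 0, 0.0004, 0] tcp -6.9 140.1
0.49 [0.0024, 0, 0.0006, 0] tcp -9.3 139.5
0.54 [0.0024, 0, 0.0008, 0] tcp -11.7 138.7
0.59 [0.0024, 0, 0.0008, 0] tcp -14.1 137.9
0.64 [0.0024, 0, 0.001, 0] tcp -16.5 136.9
0.69 [0.002, 0, 0.0014, 0] tcp -18.5 135.5
0.74 [0.002, 0, 0.0016, 0] tcp -20.5 133.9
0.79 [0.0019, 0, 0.0016, 0] tcp -22.4 132.3
0.84 [0.0018, 0, 0.0017, 0] tcp -24.2 130.6
0.89 [0.0018, 0, 0.0018, 0] tcp -26.0 128.8
0.94 [0.0016, 0, 0.0019, 0] tcp -27.6 126.9
0.99 [0.0016, 0, 0.002, 0] tcp -29.2 124.9
1.04 [0.0014, 0, 0.002, 0] tcp -30.6 122.9
1.09 [0.0013, 0, 0.0021, 0] tcp -31.9 120.8
1.14 [0.0013, 0, 0.0022, 0] tcp -33.2 118.6
1.19 [0.0011, 0, 0.0022, 0] tcp -34.3 116.4
1.24 [0.001, 0, 0.0023, 0] tcp -35.3 114.1
1.29 [0.0009, 0, 0.0024, 0] tcp -36.2 111.7
1.34 [0.0008, 0, 0.0023, 0] tcp -37.0 109.4
1.39 [0.0006, 0, 0.0025, 0] tcp -37.6 106.9
1.44 [0.0006, 0, 0.0024, 0] tcp -38.2 104.5
1.49 [0.0004, 0, 0.0025, 0] tcp -38.6 102.0
1.54 [0.0003, 0, 0.0025, 0] tcp -38.9 99.5
1.59 [0.0001, 0, 0.0025, 0] tcp -39.0 97.0
```

Request:
send_rows(moves=[[0.0024, 0, 0, 0], [0.0024, 0, 0, 0], [0.0024, 0, 0, 0], [0.0024, 0, 0.0002, 0], [0.0025, 0, 0.0004, 0], [0, 0, 0, 0]])

```text
clock: 12.3
eef_pos: [0.5855, 0.0119, 0.1404]
tool_rot: [-0.026, 1.0, -0.0, -0.0]
ft_force: [1.7, -0.0, 0.3]
grip_width: 0.0001
```

Request:
send_rows(moves=[[0.0024, 0, 0.0004, 0], [0.0024, 0, 0.0006, 0], [0.0024, 0, 0.0008, 0], [0, 0, 0, 0]])

```text
clock: 12.7
eef_pos: [0.5786, 0.0116, 0.1385]
tool_rot: [-0.026, 1.0, -0.0, -0.0]
ft_force: [2.7, -0.5, -0.3]
grip_width: -0.0
```

Request:
send_rows(moves=[[0.0024, 0, 0.0008, 0], [0.0024, 0, 0.001, 0], [0.002, 0, 0.0014, 0], [0, 0, 0, 0]])

```text
clock: 13.1
eef_pos: [0.572, 0.0113, 0.1353]
tool_rot: [-0.026, 1.0, -0.0, -0.0]
ft_force: [3.5, 0.5, 1.0]
grip_width: -0.0001
```

```bash
python3 snap.py 10
```

```text
13.2 [0.5719653  0.0112579  0.13532502] [ 3.35754538e+00 -5.83773655e-01  2.38665164e-03] 0.0003404050385424014
```

View pics/side10.png

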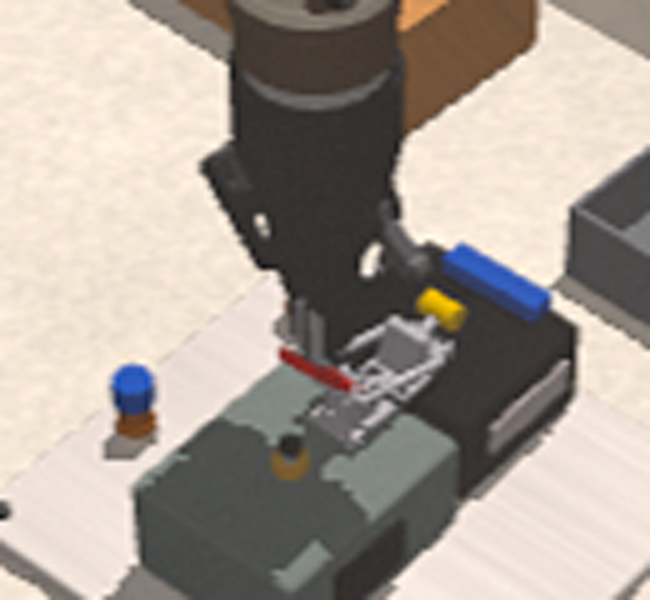

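Lever at about 0.7 rad, claw still hooked and force low. Continuing.

Request:
send_rows(moves=[[0.002, 0, 0.0016, 0], [0.0019, 0, 0.0016, 0], [0.0018, 0, 0.0017, 0], [0, 0, 0, 0]])

```text
clock: 13.6
eef_pos: [0.5661, 0.0109, 0.1302]
tool_rot: [-0.026, 1.0, -0.0, -0.0]
ft_force: [3.1, -0.0, 1.7]
grip_width: -0.0001
```

Request:
send_rows(moves=[[0.0018, 0, 0.0018, 0], [0.0016, 0, 0.0019, 0], [0, 0, 0, 0]])

```text
clock: 13.9
eef_pos: [0.5625, 0.0108, 0.1263]
tool_rot: [-0.026, 1.0, -0.0, -0.0]
ft_force: [3.6, 0.2, 1.3]
grip_width: -0.0001
```

Request:
send_rows(moves=[[0.0016, 0, 0.002, 0], [0.0014, 0, 0.002, 0], [0, 0, 0, 0]])

```text
clock: 14.2
eef_pos: [0.5595, 0.0106, 0.1222]
tool_rot: [-0.026, 1.0, -0.0, -0.001]
ft_force: [2.0, -0.6, 1.7]
grip_width: 0.0006
```

Request:
send_rows(moves=[[0.0013, 0, 0.0021, 0], [0.0013, 0, 0.0022, 0], [0, 0, 0, 0]])

```text
clock: 14.5
eef_pos: [0.5569, 0.0105, 0.1178]
tool_rot: [-0.026, 1.0, -0.0, -0.001]
ft_force: [2.7, 0.5, 0.8]
grip_width: -0.0001
```

```bash
python3 snap.py 11
```

```text
14.6 [0.55678997 0.01049189 0.11785842] [0.73134695 0.05001831 0.67862702] -0.00011095422184464551
```

View pics/side11.png

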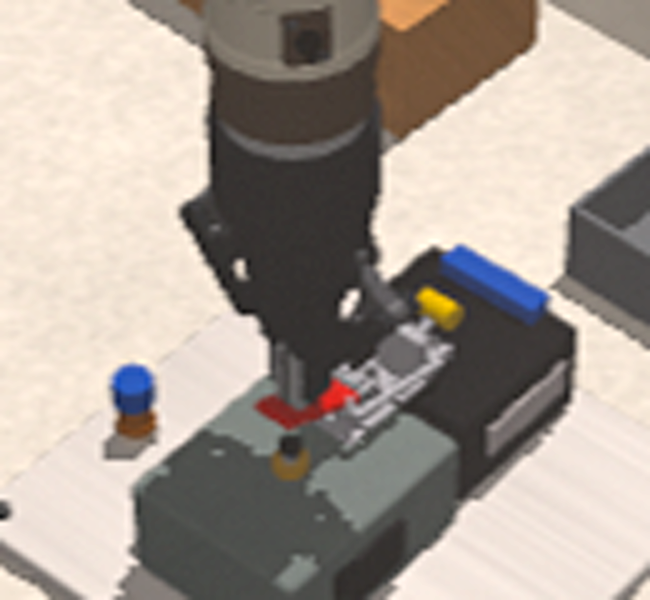

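```bash
python3 - <<'E'
import cv2,numpy as np
r=[cv2.convertScaleAbs(cv2.resize(cv2.imread(f"pics/side{k}f.png")[198:258,300:365],None,fx=6,fy=6,interpolation=cv2.INTER_CUBIC),alpha=1.5) for k in (10,11)]
cv2.imwrite("pics/cmp.png",np.hstack(r))
a,b=[cv2.imread(f"pics/side{k}f.png") for k in(8,11)]
# carriage shift: phase correlation on the blue handle region
for k in (9,10,11):
    b=cv2.imread(f"pics/side{k}f.png")
    f=lambda im: im[195:218,334:364].astype(np.float32).mean(2)
    print(k,cv2.phaseCorrelate(f(a),f(b),cv2.createHanningWindow((30,23),cv2.CV_32F)))
from h import *
u=(.5908,.0120,.0512)
print(proj("side",U2W(u,(.12,0,.08)))-proj("side",U2W(u,(.117,0,.08))))
E
```

```text
9 ((0.03935809417647462, 0.25994240972793037), 0.9341342628002167)
10 ((-0.42706900158633054, 0.08350419873672266), 0.9292157497670915)
11 ((-0.2833591756465559, 0.4111152316606397), 1.0002519256538815)
[[ 0.74013754 -0.62886284]]
```

View pics/cmp.png

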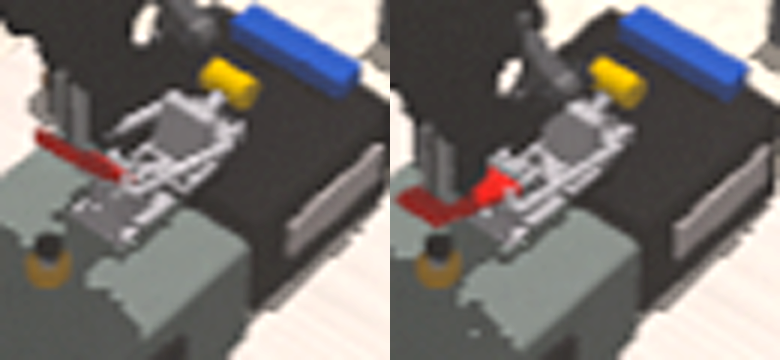

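Request:
send_rows(moves=[[0.0011, 0, 0.0022, 0], [0.001, 0, 0.0023, 0], [0, 0, 0, 0]])

```text
clock: 14.9
eef_pos: [0.5548, 0.0104, 0.1134]
tool_rot: [-0.026, 1.0, -0.0, -0.001]
ft_force: [1.4, 0.2, 0.6]
grip_width: -0.0002
```

Request:
send_rows(moves=[[0.0009, 0, 0.0024, 0], [0.0008, 0, 0.0023, 0], [0, 0, 0, 0]])

```text
clock: 15.2
eef_pos: [0.5532, 0.0103, 0.1086]
tool_rot: [-0.026, 1.0, -0.0, -0.001]
ft_force: [1.0, -1.1, 1.0]
grip_width: -0.0002
```

Request:
send_rows(moves=[[0.0006, 0, 0.0024, 0], [0, 0, 0, 0]])

```text
clock: 15.4
eef_pos: [0.5526, 0.0103, 0.1063]
tool_rot: [-0.026, 1.0, -0.0, -0.001]
ft_force: [0.5, 1.1, 1.1]
grip_width: -0.0003
```

Request:
send_rows(moves=[[0.0003, 0, 0.0012, 0], [0, 0, 0, 0]])

```text
clock: 15.6
eef_pos: [0.5524, 0.0103, 0.1053]
tool_rot: [-0.026, 1.0, -0.0, -0.0]
ft_force: [0.1, 0.3, 0.7]
grip_width: 0.0002
```

Request:
send_rows(moves=[[0.0003, 0, 0.001, 0], [0, 0, 0, 0]])

```text
clock: 15.8
eef_pos: [0.5523, 0.0102, 0.1044]
tool_rot: [-0.026, 1.0, -0.0, -0.0]
ft_force: [-0.6, -0.4, 0.5]
grip_width: -0.0003
```

```bash
python3 snap.py 12; python3 - <<'E'
import cv2,numpy as np
r=[cv2.convertScaleAbs(cv2.resize(cv2.imread(f"pics/side{k}f.png")[198:258,290:355],None,fx=9,fy=9,interpolation=cv2.INTER_CUBIC),alpha=1.5) for k in (12,)]
cv2.imwrite("pics/cmp12.png",np.hstack(r))
a=cv2.imread(f"pics/side9f.png")
for k in (8,10,11,12):
    b=cv2.imread(f"pics/side{k}f.png")
    f=lambda im: im[195:218,334:364].astype(np.float32).mean(2)
    print(k,cv2.phaseCorrelate(f(a),f(b),cv2.createHanningWindow((30,23),cv2.CV_32F)))
E
```

```text
15.9 [0.55228692 0.01025223 0.10443738] [-0.22463647  0.25655941 -0.17365879] -0.00028845783223540873
8 ((-0.03935806067009118, -0.25994241464915113), 0.9341342209113969)
10 ((-0.4251701814022866, -0.16285890047054963), 0.9187951174047259)
11 ((-0.30484800198109774, 0.27470205947301807), 0.9299749427371555)
12 ((-0.398634065956168, 0.4390902239005552), 0.8869051522678799)
```

View pics/cmp12.png

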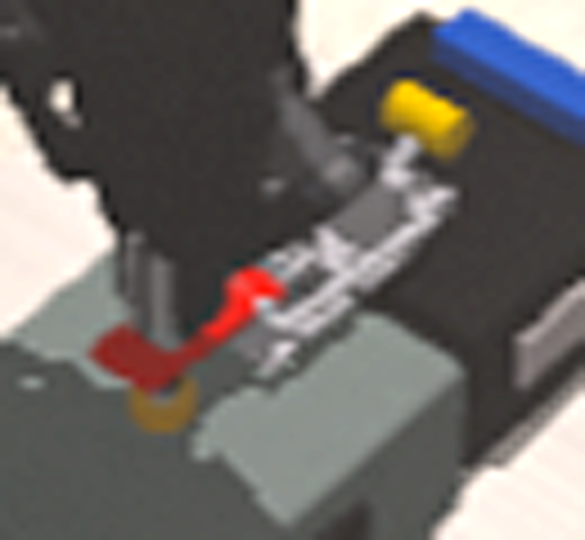

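Request:
send_rows(moves=[[0.0001, 0, 0.001, 0], [0, 0, 0, 0]])

```text
clock: 16.1
eef_pos: [0.5522, 0.0103, 0.1035]
tool_rot: [-0.026, 1.0, 0.0, -0.0]
ft_force: [-1.0, 0.7, 0.9]
grip_width: -0.0
```

Request:
send_rows(moves=[[0.0001, 0, 0.001, 0], [0, 0, 0, 0]])

```text
clock: 16.3
eef_pos: [0.5522, 0.0102, 0.1025]
tool_rot: [-0.026, 1.0, 0.0, -0.0]
ft_force: [-0.8, 0.4, 0.9]
grip_width: 0.0001
```

Request:
send_rows(moves=[[0.0001, 0, 0.0007, 0], [0, 0, 0, 0]])

```text
clock: 16.5
eef_pos: [0.5522, 0.0102, 0.1019]
tool_rot: [-0.026, 1.0, -0.0, -0.0]
ft_force: [-0.9, -0.2, 1.8]
grip_width: 0.0002
```

Request:
send_rows(moves=[[0, 0, 0.0007, 0], [0, 0, 0, 0]])

```text
clock: 16.7
eef_pos: [0.5522, 0.0102, 0.1015]
tool_rot: [-0.026, 1.0, 0.0, 0.0]
ft_force: [-2.2, 0.2, 3.9]
grip_width: 0.0001
```

Request:
send_rows(moves=[[0, 0, 0.0007, 0], [0, 0, 0, 0]])

```text
clock: 16.9
eef_pos: [0.5522, 0.0102, 0.1013]
tool_rot: [-0.026, 1.0, -0.0, 0.0]
ft_force: [-2.7, -0.6, 6.4]
grip_width: 0.0001
```

Request:
send_rows(moves=[[0, 0, 0.0007, 0], [0, 0, 0, 0]])

```text
clock: 17.1
eef_pos: [0.5522, 0.0102, 0.1012]
tool_rot: [-0.026, 1.0, 0.0, 0.0]
ft_force: [-4.2, -0.4, 9.4]
grip_width: -0.0001
```

Request:
send_rows(moves=[[-0.0003, 0, 0.0007, 0], [0, 0, 0, 0], [0, 0, 0, 0]])

```text
clock: 17.4
eef_pos: [0.5522, 0.0102, 0.101]
tool_rot: [-0.026, 1.0, -0.0, 0.0]
ft_force: [-4.9, -0.6, 13.7]
grip_width: -0.0003
```

Firm stop felt at about 14 N, and the TCP no longer follows. Lifting off.

Request:
send_rows(moves=[[0, 0, -0.001, 0], [0, 0, -0.001, 0], [0, 0, -0.001, 0], [0, 0, -0.002, 0], [0, 0, -0.005, 0], [0, 0, -0.02, 0], [0, 0, -0.03, 0], [0, 0, -0.03, 0], [0, 0, -0.03, 0], [0, 0, 0, 0]])

```text
clock: 18.4
eef_pos: [0.5554, 0.0103, 0.2243]
tool_rot: [-0.026, 1.0, -0.0, 0.005]
ft_force: [0.5, -0.5, 0.0]
grip_width: 0.0
```

Request:
send_rows(moves=[[0.03, 0, -0.01, 0], [0.03, 0, 0, 0], [0.03, 0, 0, 0], [0.03, 0, 0, 0], [0.03, 0, 0, 0], [0.02, 0, 0, 0], [0, 0, 0, 0], [0, 0, 0, 0]])

```text
clock: 19.2
eef_pos: [0.3831, 0.0015, 0.2291]
tool_rot: [-0.026, 1.0, -0.0, 0.001]
ft_force: [-0.1, 0.0, 0.3]
grip_width: -0.0001
```

```bash
python3 snap.py 13; python3 - <<'E'
import cv2,numpy as np
r=[cv2.convertScaleAbs(cv2.resize(cv2.imread(f"pics/side{k}f.png")[198:258,290:355],None,fx=6,fy=6,interpolation=cv2.INTER_CUBIC),alpha=1.5) for k in (8,13)]
cv2.imwrite("pics/cmp13.png",np.hstack(r))
a=cv2.imread(f"pics/side0.png")
for k in (8,9,12,13):
    b=cv2.imread(f"pics/side{k}f.png")
    f=lambda im: im[195:218,334:364].astype(np.float32).mean(2)
    print(k,cv2.phaseCorrelate(f(a),f(b),cv2.createHanningWindow((30,23),cv2.CV_32F)))
E
```

```text
19.3 [0.38377032 0.00156877 0.22906193] [-0.85367942 -0.30955113 -1.42314813] -4.351843604055661e-05
8 ((0.2223486146276361, -0.010343607205474115), 0.8532452060116662)
9 ((0.2195084758932282, -0.009314595512449841), 0.8376904123359257)
12 ((0.0457292901776043, 0.7447804404156066), 1.0525141249100367)
13 ((0.05826034748814202, 0.8344102019179775), 1.0753516362773048)
```

View pics/cmp13.png

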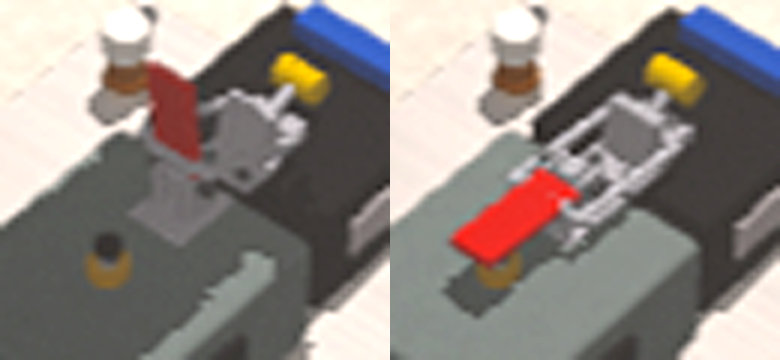

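View pics/top13.png

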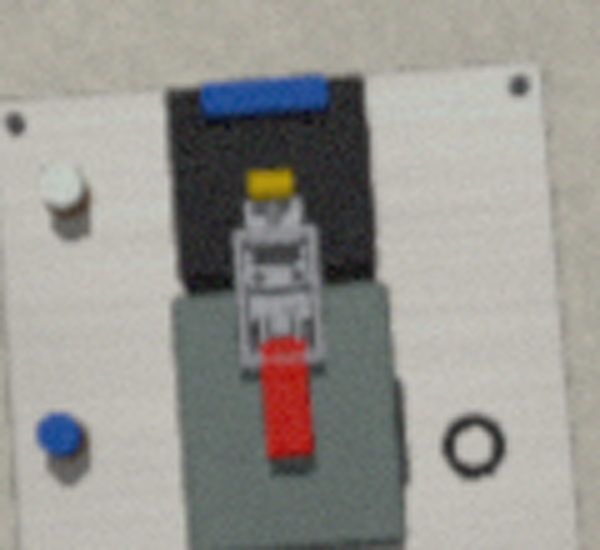

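View pics/side13f.png

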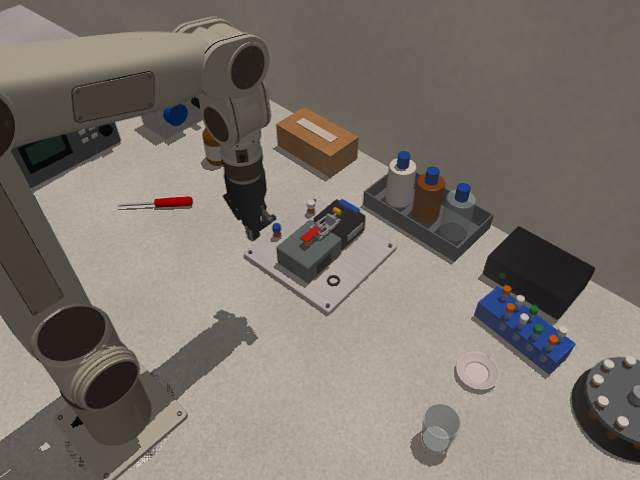

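```bash
python3 - <<'E'
from workcell import order
print(order.job_done())
E
```

```text
the job is handed in; nothing more can be done
None
```

I closed the draw latch and handed the job in at about 19 s of the 56 s allowed; no verdict was reported.

- **Hooking:** I pinched the yellow roller across its ends, swung the claw over and let the bar drop onto the ledge behind the keeper. The lever was at about 0.03 rad. The highest wrist reading during this was about 7.5 N.
- **Lever:** With the fingers shut I swung it through dead centre. I pressed until the tool stopped moving and the force climbed to about 14.5 N, under the 22 N limit, at about 1.5 rad by my estimate. Then I lifted off and backed away.

**Last checks**
- **Latch:** The pictures show the lever lying on its stop, the bar behind the keeper, and the arm clear of everything.
- **Bystanders:** The vials, ring, dish, beaker and screwdriver look unmoved. I compared these by eye only. The bottle is partly hidden by the arm in the last side view.
- **Carriage:** The image shift suggests it was drawn in about 2 to 2.5 mm. That is near what these pictures can resolve, and the shift did not line up exactly with the expected direction.
- **Swing force:** It stayed around 4 N or less, well below the stated maximum of 11 N. This would fit the keeper being set so that pulling starts late, but I did not confirm that.
- **Stop contact:** I could not measure the force left on the stop after letting go. I expect about 4 N, from the pivot friction and the seal's pull.

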